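# Release the bar clamp and slide its jaw back

### The job

The glue on the silver remote control in the bench clamp has set, so open the clamp: with a fingertip press down the red release button on the sliding jaw and, keeping it down, push the jaw back along its bar, away from the remote, until it rests against the stop collar; then let go and move clear. Leave the remote lying in its cradle and everything else on the bench where it is; nothing is to be picked up.

Things in the scene. Friction and masses are not known exactly. Their poses are not given: they have to be found in the camera images.
- fixture: Ratchet bar clamp fixed to the table: aluminium base plate 360 x 120 x 12 mm; level steel bar (14 mm wide, top 50 mm above the table, teeth of 8 mm pitch below) along its middle line; black fixed jaw (72 mm high) at x -172 to -131 mm, black bracket (56 mm) at the other end. Origin: centre of the plate's underside, z up; x along the bar, away from the fixed jaw = the way the sliding jaw opens.
- jaw (a joint): Travel of the sliding jaw along the bar in m: 0 = closed on the remote, growing as it opens (fixture's +x). It slides with about 2.5 N of friction once the button is down. With the button up the ratchet lets it open no more than about 1 mm before it locks, however hard it is pushed. The stop collar ends its travel after 60 to 110 mm.
- release (a joint): How far the red button is pressed, in m: 0 = up, 0.006 = fully down, straight down. The spring takes 3 N at the start and 6 N fully down. The ratchet is free from about 0.004 on and locks again as the button comes up. When let go it rises by itself, but may stay up to 4 mm low if the pawl meets the top of a tooth; that does no harm.
- button_top (a point): Centre of the top of the red release button, 74 mm above the table when up, 68 mm when down; it rides on the jaw. A flat pad, 30 mm along the bar by 28 mm across, 8 mm proud of the jaw's black carriage (70 mm long, 42 mm wide, top 66 mm above the table). Of the sliding jaw only the thumb stop is taller; the jaw's head beside the remote (64 mm wide) is 70 mm high.
- thumb_stop (a point): Middle of the upright face of the black thumb stop, part of the sliding jaw, standing on the carriage right behind the button: 36 mm wide across the bar, from 66 to 88 mm above the table (this point: 78 mm). The face looks towards the remote and lies 17 mm from the button's centre in the opening direction. A fingertip holding the button down bears on it to push the jaw back.
- jaw_heel (a point): Middle of the carriage's rear end face, which comes to rest against the stop collar; 41 mm above the table, moves with the jaw, 37 mm from the button's centre in the opening direction.
- stop_collar: Dark steel stop collar fixed on the bar, 16 mm long, 38 mm wide, 24 to 60 mm above the table, brass screw head on top (to 70 mm). Origin: at table level under the middle of its face towards the sliding jaw; axes as the fixture's, so the jaw is fully back when jaw_heel is at x = 0 in this frame. Never moves during the job, but is set elsewhere on the bar each time.
- remote: Silver remote control, dark underside, 190 x 49.5 x 22 mm, lying loose, face up, across the bar on a black rubber cradle between the orange jaw pads. Origin: centre of its underside, 54 mm above the table; y along its length, z up. Its top is 76 mm above the table; its near edge is 43 mm from the button's centre while the clamp is shut. It must stay where it lies.
- dark_remote: Black remote control 190 x 50 x 22 mm lying on the table, a bystander. Origin: centre of its underside, x along its length.
- mouse: Red computer mouse 122 x 72 x 38 mm on the table, a bystander. Origin: centre of its underside.
- phone: Silver and black cordless handset 150 x 49 x 24 mm lying on the table, a bystander. Origin: centre of its underside.
- parts_tray: Blue open tray with screws 130 x 90 x 28 mm, a bystander. Origin: centre of its underside.
- glue_bottle: White glue bottle with yellow label and red nozzle, 34 mm across, 95 mm high, standing beside the clamp, a bystander. Origin: centre of its underside.
- screwdriver: Screwdriver about 170 mm long lying beside the clamp, a bystander. Origin: under its middle.
- battery_cover: Dark plastic battery cover 65 x 32 x 5 mm lying on the clamp's base plate beside the bar, a bystander. Origin: centre of its underside.

How it is judged:
By the outcome, as a careful person would: the job done as asked, in the order asked, and still so for the second after the job is handed in, with the robot touching nothing.
It also fails if it takes over 32 s, if anything falls off the work surface, if the arm or the gripper's body presses on something with over 40 N, if the wrist force passes 120 N, or if a joint passes its speed limit or range.

### The arm

A 6-joint arm with a two-finger parallel gripper is mounted at the origin on the work surface. World frame = base frame: x ahead of the robot, y to its left, z up, the work surface at z = 0. Lengths are in mm, angles in rad, forces in N, time in s.
With the tool pointing down it reaches from about 350 to 800 mm from the base axis. Payload 7.3 kg.
Tool frame: the origin (TCP) lies at the very end of the fingers, on their centre line; the grasp point (between the pads) lies 19 mm behind it; z points along the fingers, y is the line along which they close (so a half turn about z gives the same grasp; the last joint's range is limited). The gripper opens to 85 mm and grips with 20 to 120 N. Pads are 22 mm wide; open, the fingers measure 114 mm over their backs; the gripper's body (76 mm by 85 mm) begins 54 mm behind the grasp point. The pads swing forward as they close: fully open they stand 13 mm farther back than shut.
Start: joints at [1.194, 0.342, 1.524, -0, 1.275, -0.146], TCP at [120.081, 511.104, 210.622] pointing down, gripper open.
Joint ranges: [-2.53, 2.53], [-0.77, 2.02], [0.04, 2.7], [-1, 4.14], [0.28, 2.66], [-3.11, 3.11]. Speed limits (rad/s): [2.57, 2.57, 3.14, 3.14, 3.14, 3.14].

### API

Orientations are given as [roll, pitch, yaw] about the fixed x, y, z axes, in that order (R = Rz(yaw) Ry(pitch) Rx(roll)).
In Python, from rig import ctrl gives the robot as it stands. The module is installed in compiled form; this text tells all that it offers.
- The arm moves only by the shell command python3 -m creep 'ROWS'. ROWS is JSON, a list that holds one entry, the list of rows, each a list of 7 numbers: the shift along the tool's x, y, z normalised to -1 to 1, where 1 is 0.75 m, then the turn, a rotation vector about the tool's x, y, z normalised to -1 to 1, where 1 is 360 degrees, then the opening, from -1 (shut) to 1 (fully open), so that 0 is half open. A call has 1 to 20 rows; each row is the pose to reach, as a shift and turn from the pose commanded when the call began, along the tool's axes at that moment, turning the shorter way round; what a row does not reach only later rows make up. A row lasts 1/8 s, in which the tool goes at most 62.5 mm and 10.7 degrees, less where a joint would pass 70% of its speed; a pose out of reach is approached as far as the arm can. A call with a number of a shift or a turn outside -1 to 1 is refused whole. A call with a gripper value outside its range is refused whole. The fingers move at their own pace and stop on an object; the grip force is fixed at half the most. Time passes only in rows, so rows that repeat a pose let the fingers close. It gives the time, the measured TCP pose, the force, the opening and the grip force at its end, in the units of the state.
- ctrl.get_obs(): the state, without advancing time (a new reading comes with each control period).
- ctrl.snapshot(name): name is "side" or "top"; returns a dict with "img" (420x560x3 uint8, red, green, blue), "fx", "fy", "cx", "cy" (pixels), "extrinsics" (4x4, takes a point from world to camera coordinates). Camera axes: x right, y down, z forward; pixel columns grow to the right and rows downward; lengths in mm; the calibration is good to about 2 mm. A picture is of the moment at which its call begins. There is no depth.
- ctrl.close_job(): hands the job in; it is judged then, once.
The state is a dict: "time": time; "q": joint angles; "qd": joint speeds; "joint_efforts": joint torques, N m; "tcp_pos": TCP position; "tool_rot": TCP orientation; "contact_force": force on the tool from outside, world axes, zero at the start; "wrist_torque": the same for the moment, N m; "gripper_width": opening from 0.0 (shut) to 1.0 (fully open); "grip_force": force on a finger pad.
Only numpy, scipy, OpenCV 4.12 (cv2) and the standard library are available. Lean on these libraries where they do the work, as an engineer would, in place of code of your own. Each camera call takes 0.05 s, during which the arm holds its last target. There are 200 camera calls.

## Working session

There is one attempt and no reset: what is moved stays moved. The work goes in short steps, Python scripts to look and compute and a shell command to move; the robot and the scene stay as the last step left them, time stands still between calls to the robot, and variables do not carry over. Pictures are saved under pics/ and viewed, at most 10 in all, crops included, and the job is handed in when it is done.

```bash
mkdir -p pics; cat > h.py <<'E'
import numpy as np, cv2
from rig import ctrl
def snap(n,f):
    s=ctrl.snapshot(n); cv2.imwrite(f'pics/{f}.png',s['img'][:,:,::-1]); return s
def ray(s,u,v):
    E=np.array(s['extrinsics']);R=E[:3,:3];t=E[:3,3]
    d=R.T@np.array([(u-s['cx'])/s['fx'],(v-s['cy'])/s['fy'],1]); return -R.T@t,d
def onz(s,u,v,z):
    o,d=ray(s,u,v); return o+d*(z-o[2])/d[2]
def proj(s,p):
    E=np.array(s['extrinsics']);c=E[:3,:3]@np.array(p)+E[:3,3]
    return s['fx']*c[0]/c[2]+s['cx'],s['fy']*c[1]/c[2]+s['cy']
E
python3 - <<'E'
from h import *
import pickle
for n in('top','side'):
    s=snap(n,n+'0'); pickle.dump(s,open(n+'0.pkl','wb'))
    print(n,s['fx'],s['cx'],s['cy'],-np.array(s['extrinsics'])[:3,:3].T@np.array(s['extrinsics'])[:3,3])
o=ctrl.get_obs(); print({k:np.round(v,3) for k,v in o.items()})
E
```

```text
top 458.8409588197975 275.6039924695122 200.43542302709523 [ 250.8755617   -62.2122665  1400.78418915]
side 524.0169131133975 280.6402697591104 215.99548556242075 [ 347.21197799 1068.11211014  921.68269599]
{'time': np.float64(0.1), 'q': array([ 1.194,  0.343,  1.525, -0.   ,  1.275, -0.146]), 'qd': array([ 0.001, -0.   , -0.002,  0.   , -0.001, -0.   ]), 'joint_efforts': array([ 2.0000e-03, -4.3445e+01, -2.4649e+01, -0.0000e+00,  5.0000e-03,
       -0.0000e+00]), 'tcp_pos': array([119.93 , 510.732, 210.009]), 'tool_rot': array([-3.14 , -0.   ,  2.911]), 'contact_force': array([-0.338,  0.135, -0.007]), 'wrist_torque': array([-0.008,  0.009, -0.034]), 'grip_force': np.float64(0.0), 'gripper_width': np.float64(1.002)}
```

View pics/top0.png

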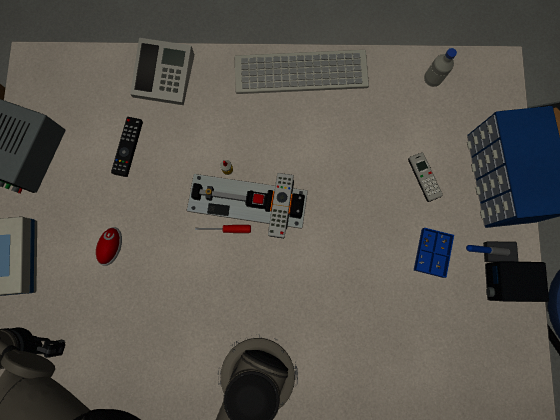

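View pics/side0.png

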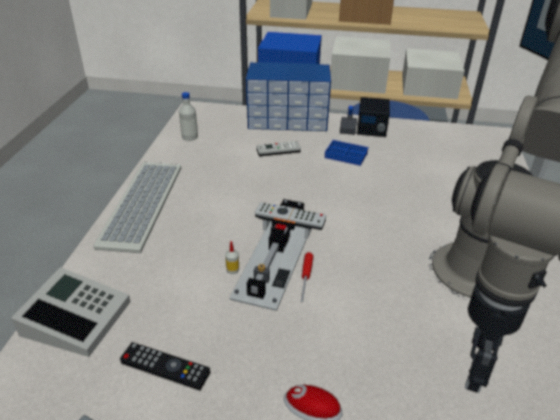

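The top view shows the clamp at pixels (187–307, 173–227). The silver remote is at (282,205), the red button near (258,199) and the brass collar screw near (208,190), so the jaw opens towards image left (+y). In the side view the button is near (281,227) and the collar near (262,268). I'll zoom in.

```bash
python3 - <<'E'
from h import *
import pickle
T=pickle.load(open('top0.pkl','rb'));S=pickle.load(open('side0.pkl','rb'))
a=cv2.resize(T['img'][160:245,180:315],None,fx=5.8,fy=5.8,interpolation=cv2.INTER_CUBIC)
cv2.imwrite('pics/topc.png',a[:,:,::-1])
b=cv2.resize(S['img'][190:315,220:340],None,fx=4.8,fy=4.8,interpolation=cv2.INTER_CUBIC)
cv2.imwrite('pics/sidec.png',b[:,:,::-1])
for s,n in((T,'top'),(S,'side')):
    h=cv2.cvtColor(s['img'],cv2.COLOR_RGB2HSV)
    m=((h[...,0]<6)|(h[...,0]>174))&(h[...,1]>150)&(h[...,2]>60)
    k,l,st,c=cv2.connectedComponentsWithStats(m.astype(np.uint8))
    for i in range(1,k):
        if st[i,4]>8: print(n,'red',st[i],c[i].round(1),onz(s,*c[i],74).round(1))
E
```

```text
top red [253 194  11  10  88] [257.7 198.3] [509.3   7.2  74. ]
top red [223 225  28   8 217] [236.2 228.5] [419.   67.9  74. ]
top red [ 96 228  20  36 431] [104.9 246.6] [361.  447.2  74. ]
side red [275 223  11   7  54] [280.  226.1] [508.9   1.2  74. ]
side red [230 244   3   7  12] [231.2 247.7] [614.2 107.9  74. ]
side red [303 253  10  25 168] [307.2 264.6] [421.  136.8  74. ]
side red [123 353   6   6  26] [125.7 355.6] [742.9 463.4  74. ]
side red [188 362   4   4  10] [189.7 363.3] [613.1 459.8  74. ]
side red [ 287  386   53   32 1053] [315.2 402.4] [362.2 504.4  74. ]
```

View pics/topc.png

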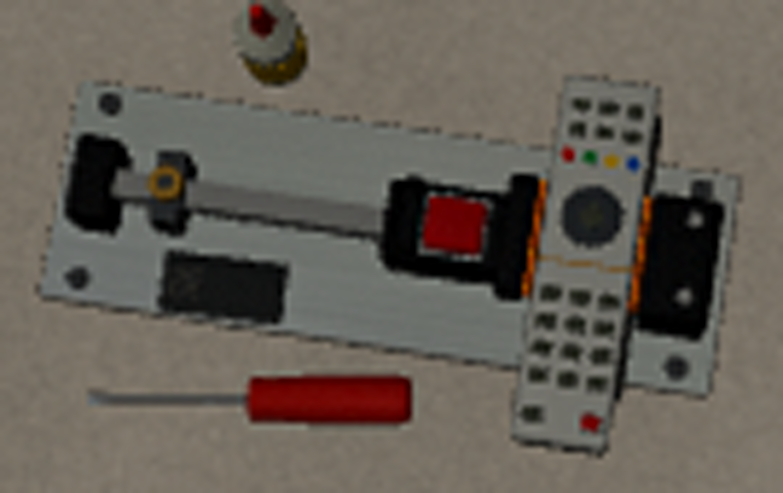

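View pics/sidec.png

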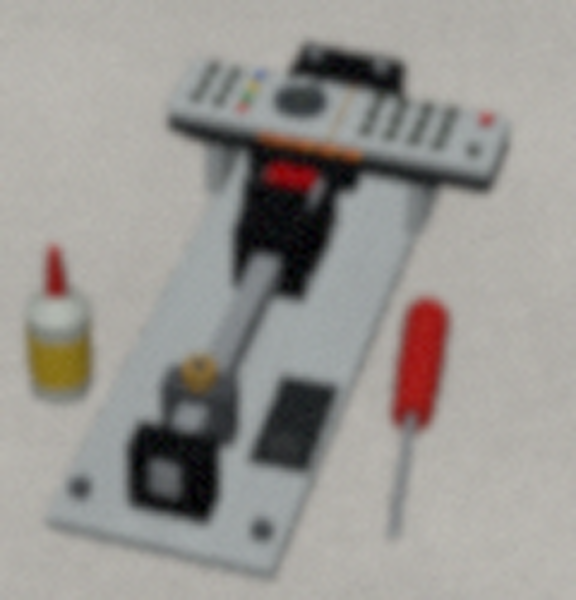

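The top crop shows the plate corners at crop (82,85), (738,178), (710,393) and (42,297), the button at (455,224), the collar's jaw-side face near x≈192 and its screw at (165,182). The carriage's rear end is at about x≈384. The battery cover lies beside the bar at (225,287).

```bash
python3 - <<'E'
from h import *
import pickle
T=pickle.load(open('top0.pkl','rb'))
f=lambda u,v,z:onz(T,180+(u+.5)/5.8-.5,160+(v+.5)/5.8-.5,z)
C=np.array([f(u,v,12) for u,v in((82,85),(738,178),(710,393),(42,297))])
print(C.round(1)); o=C.mean(0)
x=(C[0]+C[3]-C[1]-C[2])[:2]; print('len',np.linalg.norm(x)/2); x/=np.linalg.norm(x); y=np.array([-x[1],x[0]])
print('o',o.round(1),'x',x.round(3),'yaw',np.degrees(np.arctan2(x[1],x[0])))
for n,p in(('button',f(455,224,74)),('screw',f(165,182,70)),('collarface top',f(193,196,60)),('heel top',f(384,228,66)),('remote L end',f(610,85,76)),('remote R',f(560,445,76)),('head right',f(520,237,70))):
    d=p[:2]-o[:2]; print(n,p.round(1),'fix',(d@x).round(1),(d@y).round(1))
E
```

```text
[[ 595.3  211.9   12. ]
 [ 548.7 -140.9   12. ]
 [ 433.  -126.5   12. ]
 [ 479.5  227.6   12. ]]
len 356.4861750823159
o [514.1  43.   12. ] x [0.131 0.991] yaw 82.4985678992784
button [509.6   6.3  74. ] fix -37.0 -0.3
screw [530.4 155.4  70. ] fix 113.6 -1.4
collarface top [525.3 142.3  60. ] fix 99.9 1.9
heel top [508.6  42.9  66. ] fix -0.8 5.4
remote L end [582.8 -71.7  76. ] fix -104.7 -83.1
remote R [397.5 -48.8  76. ] fix -106.2 103.6
head right [504.1 -26.8  70. ] fix -70.5 0.8
```

```bash
python3 -m creep '[[[-0.659,-0.536,0.107,0,0,0.234,-1],[-0.659,-0.536,0.107,0,0,0.234,-1],[-0.659,-0.536,0.107,0,0,0.234,-1],[-0.659,-0.536,0.107,0,0,0.234,-1],[-0.659,-0.536,0.107,0,0,0.234,-1],[-0.659,-0.536,0.107,0,0,0.234,-1],[-0.659,-0.536,0.107,0,0,0.234,-1],[-0.659,-0.536,0.107,0,0,0.234,-1],[-0.659,-0.536,0.107,0,0,0.234,-1],[-0.659,-0.536,0.107,0,0,0.234,-1],[-0.659,-0.536,0.107,0,0,0.234,-1],[-0.659,-0.536,0.107,0,0,0.234,-1],[-0.659,-0.536,0.107,0,0,0.234,-1],[-0.659,-0.536,0.107,0,0,0.234,-1],[-0.659,-0.536,0.107,0,0,0.234,-1],[-0.659,-0.536,0.107,0,0,0.234,-1]]]'
python3 - <<'E'
from h import *
o=ctrl.get_obs(); print({k:np.round(o[k],3) for k in('time','q','qd','tcp_pos','tool_rot','contact_force','gripper_width')})
s=snap('side','s1');t=snap('top','t1')
print(proj(s,o['tcp_pos']),proj(t,o['tcp_pos']))
a=cv2.resize(s['img'][150:300,220:360],None,fx=4,fy=4,interpolation=cv2.INTER_CUBIC)[:,:,::-1]
b=cv2.resize(t['img'][150:250,215:315],None,fx=2.4,fy=2.4,interpolation=cv2.INTER_CUBIC)[:,:,::-1]
c=np.zeros((600,800,3),np.uint8);c[:,:560]=a;c[:240,560:]=b
cv2.imwrite('pics/c1.png',c)
E
```

```text
time: 2.1
tcp_pos: [509.2, 7.2, 130.6]
tool_rot: [3.141, -0.0, 1.441]
contact_force: [0.5, -0.5, -0.4]
gripper_width: -0.004
grip_force: 0.0
{'time': np.float64(2.1), 'q': array([-0.137,  0.394,  1.685,  0.   ,  1.062, -0.007]), 'qd': array([-0.006,  0.005, -0.002,  0.001, -0.001, -0.002]), 'tcp_pos': array([509.155,   7.203, 130.573]), 'tool_rot': array([ 3.141, -0.   ,  1.441]), 'contact_force': array([ 0.496, -0.511, -0.409]), 'gripper_width': np.float64(-0.004)}
(np.float64(279.8165977584764), np.float64(210.07877757567368)) (np.float64(256.7506787377954), np.float64(194.52326375872732))
```

View pics/c1.png

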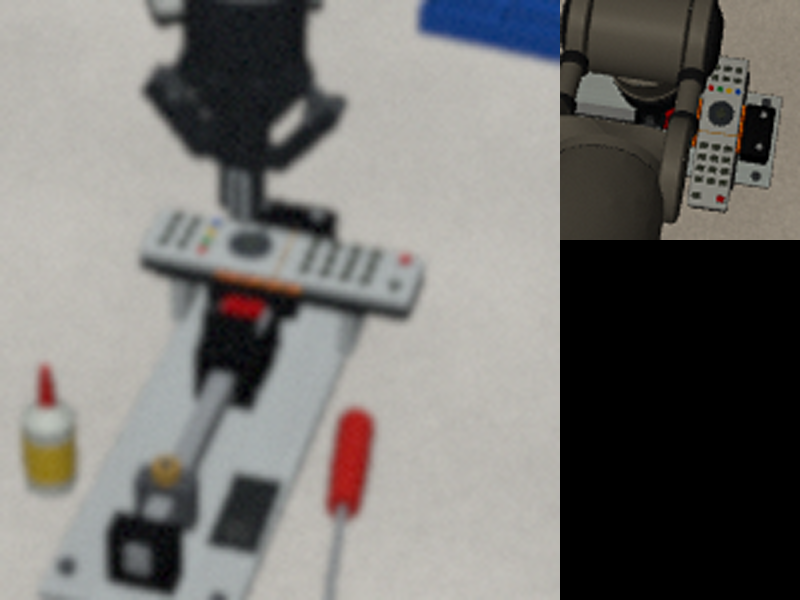

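The side view (left) shows the fingers at crop (240,160–215), over the clamp and short of the remote. The button at (243,307) can still be seen, and the tip looks slightly higher than predicted. I'll go down part of the way and look again.

```bash
python3 -m creep '[[[0,0,0.046,0,0,0,-1],[0,0,0.046,0,0,0,-1],[0,0,0.046,0,0,0,-1]]]'
python3 - <<'E'
from h import *
o=ctrl.get_obs(); p=o['tcp_pos']
s=snap('side','s2')
x=np.array([.13,.9915,0]);print(proj(s,p),proj(s,[509.6,6.3,74]),proj(s,[509.6+17*.13,6.3+17*.99,88]))
c=cv2.resize(s['img'][170:270,230:350],None,fx=6,fy=6,interpolation=cv2.INTER_CUBIC)[:,:,::-1]
cv2.imwrite('pics/c2.png',c)
E
```

```text
time: 2.58
tcp_pos: [509.7, 6.7, 96.6]
tool_rot: [3.141, -0.0, 1.441]
contact_force: [-0.7, -0.6, 0.1]
gripper_width: -0.002
grip_force: 0.0
(np.float64(279.4685455937974), np.float64(220.5176010670358)) (np.float64(279.42544034458103), np.float64(227.3008166227063)) (np.float64(277.59089116593645), np.float64(226.92515205150295))
```

View pics/c2.png

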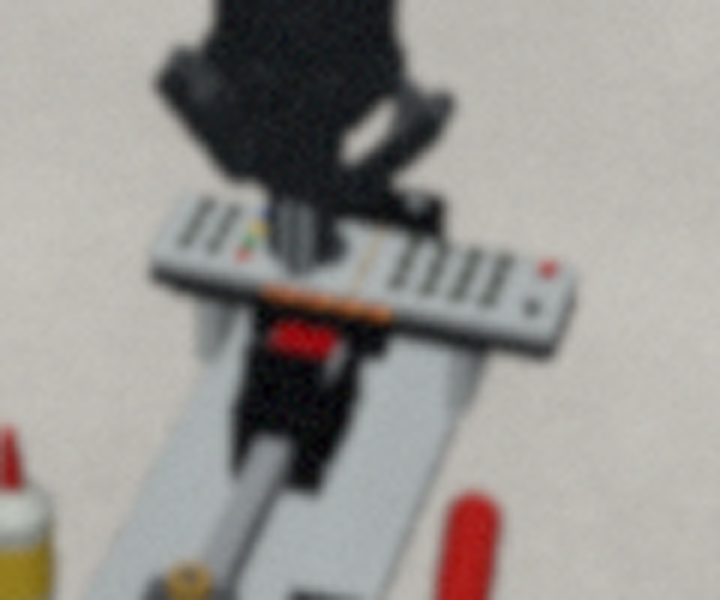

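The fingertip ends at crop (303,272), just above the button at (305,340), and is sideways aligned. It still appears about 5 px short of the nominal TCP. The force at first contact will show whether that offset is in height.

```bash
python3 -m creep '[[[0,0,0.012,0,0,0,-1],[0,0,0.024,0,0,0,-1],[0,0,0.028,0,0,0,-1],[0,0,0.03,0,0,0,-1],[0,0,0.032,0,0,0,-1],[0,0,0.032,0,0,0,-1]]]'
```

```text
time: 3.38
tcp_pos: [509.3, 6.7, 71.9]
tool_rot: [3.141, -0.0, 1.441]
contact_force: [-0.3, -0.5, 0.5]
gripper_width: -0.001
grip_force: 0.0
```

```bash
python3 -m creep '[[[0,0,0.004,0,0,0,-1],[0,0,0.008,0,0,0,-1],[0,0,0.01,0,0,0,-1],[0,0,0.01,0,0,0,-1]]]'; python3 -m creep '[[[0,0,0.003,0,0,0,-1],[0,0,0.005,0,0,0,-1],[0,0,0.005,0,0,0,-1]]]'
python3 - <<'E'
from h import *
o=ctrl.get_obs(); p=o['tcp_pos']
s=snap('side','s3')
print(proj(s,p))
c=cv2.resize(s['img'][170:270,230:350],None,fx=6,fy=6,interpolation=cv2.INTER_CUBIC)[:,:,::-1]
cv2.imwrite('pics/c3.png',c)
E
```

```text
time: 3.88
tcp_pos: [509.2, 6.7, 64.2]
tool_rot: [-3.141, -0.0, 1.441]
contact_force: [-0.2, 0.6, 0.3]
gripper_width: -0.005
grip_force: 0.0
time: 4.25
tcp_pos: [509.2, 6.7, 60.4]
tool_rot: [-3.141, -0.0, 1.441]
contact_force: [-0.1, -0.1, -0.2]
gripper_width: -0.005
grip_force: 0.0
(np.float64(279.49748231715006), np.float64(231.47175950870687))
```

View pics/c3.png

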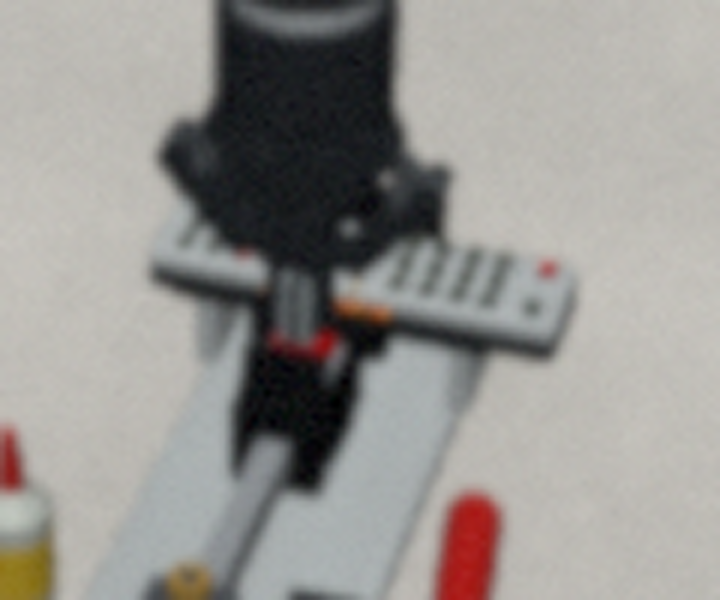

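The fingertip now sits at crop (297,340), on the middle of the red pad (270–340, 330–358), so the tip is about 14 mm shorter than the TCP. I'll continue down until the spring force is felt.

```bash
python3 -m creep '[[[0,0,0.003,0,0,0,-1],[0,0,0.003,0,0,0,-1]]]'; python3 -m creep '[[[0,0,0.003,0,0,0,-1],[0,0,0.003,0,0,0,-1]]]';
```

```text
time: 4.55
tcp_pos: [509.1, 6.7, 58.2]
tool_rot: [-3.141, -0.0, 1.441]
contact_force: [-0.3, -1.6, 0.3]
gripper_width: 0.003
grip_force: 0.0
time: 4.8
tcp_pos: [509.1, 6.7, 55.9]
tool_rot: [-3.141, -0.0, 1.441]
contact_force: [0.7, -0.2, -0.3]
gripper_width: 0.002
grip_force: 0.0
```

```bash
python3 -m creep '[[[0,0,0.002,0,0,0,-1],[0,0,0.002,0,0,0,-1]]]'; python3 -m creep '[[[0,0,0.002,0,0,0,-1],[0,0,0.002,0,0,0,-1]]]';
```

```text
time: 5.05
tcp_pos: [509.2, 6.7, 54.5]
tool_rot: [-3.141, -0.0, 1.441]
contact_force: [-0.2, -0.0, 0.0]
gripper_width: -0.001
grip_force: 0.0
time: 5.3
tcp_pos: [509.4, 6.7, 53.2]
tool_rot: [3.141, -0.0, 1.44]
contact_force: [-0.4, 0.7, 3.1]
gripper_width: -0.002
grip_force: 1.3
```

Contact, at TCP z ≈ 53.7 (3 N). Now I'll press the button fully.

```bash
python3 -m creep '[[[0,0,0.003,0,0,0,-1],[0,0,0.006,0,0,0,-1],[0,0,0.007,0,0,0,-1],[0,0,0.007,0,0,0,-1]]]'
```

```text
time: 5.8
tcp_pos: [509.5, 6.8, 48.0]
tool_rot: [3.141, -0.0, 1.441]
contact_force: [-1.5, -0.2, 5.0]
gripper_width: -0.003
grip_force: 2.6
```

```bash
python3 -m creep '[[[0,0,0.001,0,0,0,-1],[0.004,0,0.001,0,0,0,-1],[0.008,0,0.001,0,0,0,-1],[0.014,0,0.001,0,0,0,-1],[0.02,0,0.001,0,0,0,-1],[0.026,0,0.001,0,0,0,-1],[0.026,0,0.001,0,0,0,-1]]]'
python3 - <<'E'
from h import *
s=snap('side','s4')
h=cv2.cvtColor(s['img'],cv2.COLOR_RGB2HSV)[190:280,250:300]
m=((h[...,0]<6)|(h[...,0]>174))&(h[...,1]>150)&(h[...,2]>60)
v,u=np.nonzero(m); print(len(u),u.mean()+250,v.mean()+190,(v.min()+190,v.max()+190))
E
```

```text
time: 6.68
tcp_pos: [512.1, 26.0, 47.3]
tool_rot: [3.141, 0.0, 1.441]
contact_force: [-0.5, 0.3, 5.4]
gripper_width: -0.0
grip_force: 2.8<stdin>:5: RuntimeWarning: Mean of empty slice.
  ret = ret.dtype.type(ret / rcount)
Traceback (most recent call last):
ValueError: zero-size array to reduction operation minimum which has no identity
```

```bash
python3 - <<'E'
import cv2
i=cv2.imread('pics/s4.png')
cv2.imwrite('pics/c4.png',cv2.resize(i[170:270,230:350],None,fx=6,fy=6,interpolation=cv2.INTER_CUBIC))
E
```

```text
(no output)
```

View pics/c4.png

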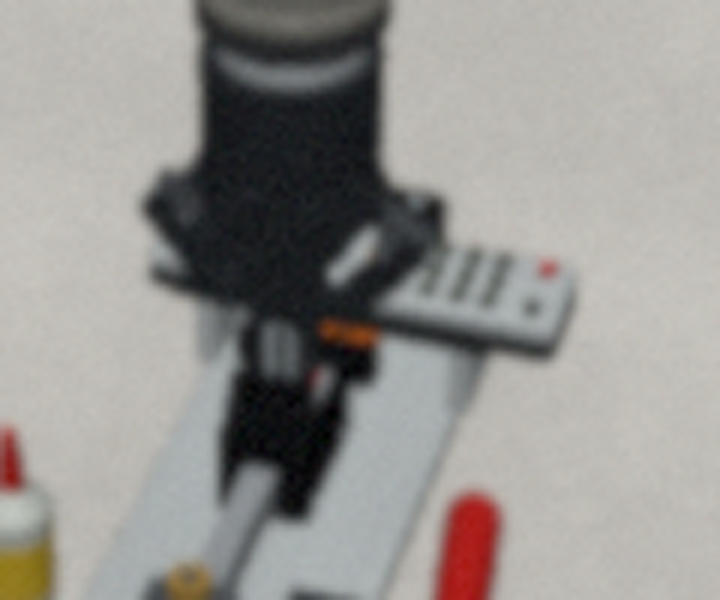

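The jaw has opened with the button held down. The carriage's rear moved from crop y≈490 to 517 and the orange head pad has followed. I'll keep pushing.

```bash
python3 -m creep '[[[0.008,0,0,0,0,0,-1],[0.018,0,0,0,0,0,-1],[0.028,0,0,0,0,0,-1],[0.038,0,0,0,0,0,-1],[0.048,0,0,0,0,0,-1],[0.058,0,0,0,0,0,-1],[0.068,0,0,0,0,0,-1],[0.078,0,0,0,0,0,-1],[0.086,0,0,0,0,0,-1],[0.094,0,0,0,0,0,-1],[0.1,0,0,0,0,0,-1],[0.1,0,0,0,0,0,-1]]]'
```

```text
time: 8.22
tcp_pos: [522.2, 100.5, 47.4]
tool_rot: [3.14, -0.0, 1.441]
contact_force: [0.1, -0.1, 4.7]
gripper_width: -0.0
grip_force: 2.8
```

```bash
python3 -m creep '[[[0.003,0,0,0,0,0,-1],[0.006,0,0,0,0,0,-1],[0.009,0,0,0,0,0,-1]]]'; python3 -m creep '[[[0.003,0,0,0,0,0,-1],[0.006,0,0,0,0,0,-1]]]'; python3 - <<'E'
import cv2
from h import *
i=snap('side','s5')['img'][:,:,::-1]
cv2.imwrite('pics/c5.png',cv2.resize(i[200:300,220:340],None,fx=6,fy=6,interpolation=cv2.INTER_CUBIC))
E
```

```text
time: 8.6
tcp_pos: [523.0, 106.6, 47.4]
tool_rot: [3.14, 0.001, 1.441]
contact_force: [0.1, -3.2, 6.2]
gripper_width: -0.002
grip_force: 2.7
time: 8.85
tcp_pos: [523.6, 111.0, 47.4]
tool_rot: [3.14, 0.001, 1.441]
contact_force: [-1.2, -2.6, 5.9]
gripper_width: 0.001
grip_force: 2.7
```

View pics/c5.png

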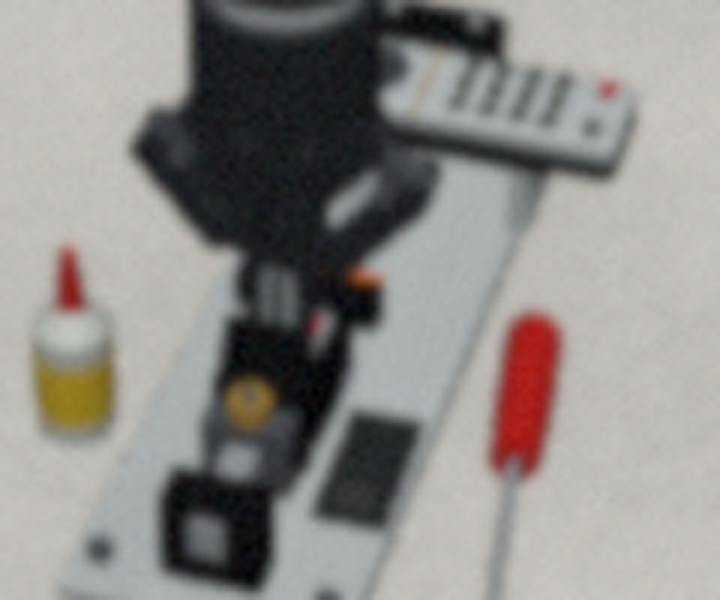

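The carriage is now almost at the collar (crop 250,405), and the remote is unmoved. I'll push gently until it seats.

```bash
python3 -m creep '[[[0.003,0,0,0,0,0,-1],[0.006,0,0,0,0,0,-1]]]'; python3 -m creep '[[[0.003,0,0,0,0,0,-1],[0.005,0,0,0,0,0,-1]]]'
```

```text
time: 9.15
tcp_pos: [524.0, 115.1, 47.4]
tool_rot: [3.141, 0.001, 1.441]
contact_force: [0.2, -4.1, 6.0]
gripper_width: -0.004
grip_force: 2.7
time: 9.4
tcp_pos: [524.2, 117.1, 47.4]
tool_rot: [3.141, 0.004, 1.442]
contact_force: [-1.8, -16.6, 7.7]
gripper_width: 0.003
grip_force: 9.5
```

Seated against the collar: the push force jumped to 17 N. I'll ease the push slightly, then lift straight up.

```bash
python3 -m creep '[[[0,0,0,0,0,0,-1],[-0.001,0,0,0,0,0,-1],[-0.001,0,-0.006,0,0,0,-1],[-0.001,0,-0.014,0,0,0,-1],[-0.001,0,-0.03,0,0,0,-1],[-0.001,0,-0.06,0,0,0,-1],[-0.001,0,-0.12,0,0,0,-1],[-0.001,0,-0.2,0,0,0,-1],[-0.001,0,-0.2,0,0,0,-1]]]'
```

```text
time: 10.52
tcp_pos: [526.7, 119.4, 202.0]
tool_rot: [3.132, -0.002, 1.441]
contact_force: [0.5, 0.4, -0.7]
gripper_width: -0.001
grip_force: 0.0
```

```bash
python3 -m creep '[[[-0.1,-0.08,-0.03,0,0,0,-1],[-0.2,-0.16,-0.03,0,0,0,-1],[-0.3,-0.16,-0.03,0,0,0,-1],[-0.4,-0.16,-0.03,0,0,0,-1],[-0.4,-0.16,-0.03,0,0,0,-1],[-0.4,-0.16,-0.03,0,0,0,-1],[-0.4,-0.16,-0.03,0,0,0,-1]]]'
python3 - <<'E'
from h import *
s=snap('side','s6');t=snap('top','t6')
a=cv2.resize(s['img'][190:310,210:340],None,fx=4,fy=4,interpolation=cv2.INTER_CUBIC)[:,:,::-1]
b=cv2.resize(t['img'][160:245,185:315],None,fx=2.1,fy=2.1,interpolation=cv2.INTER_CUBIC)[:,:,::-1]
c=np.zeros((480,800,3),np.uint8);c[:,:520]=a;c[:b.shape[0],520:520+b.shape[1]]=b
cv2.imwrite('pics/c6.png',c)
E
```

```text
time: 11.4
tcp_pos: [365.4, -163.9, 218.9]
tool_rot: [-3.141, -0.001, 1.437]
contact_force: [0.5, -0.1, -0.4]
gripper_width: 0.001
grip_force: 0.0
```

View pics/c6.png

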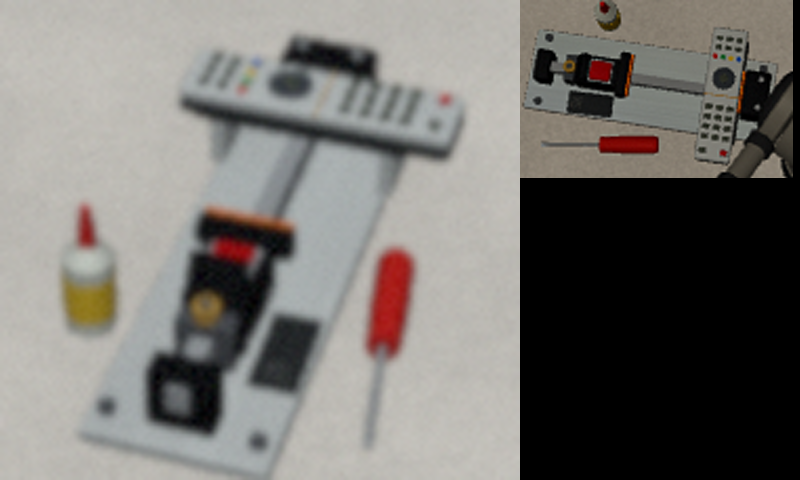

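The jaw rests at the collar (screw at crop 207,305, carriage touching it), the button is up, and the remote and the other parts are where they were. One numeric check, then I'll hand in.

```bash
python3 - <<'E'
from h import *
t=ctrl.snapshot('top'); x=np.array([.131,.991])
h=cv2.cvtColor(t['img'],cv2.COLOR_RGB2HSV)
m=((h[...,0]<6)|(h[...,0]>174))&(h[...,1]>150)&(h[...,2]>60); m[:180]=0;m[215:]=0;m[:,:190]=0;m[:,260:]=0
v,u=np.nonzero(m); p=onz(t,u.mean(),v.mean(),73)
print(p, 'heel fix x',(p[:2]-[514.1,43.])@x+37,'collar face ~100-105.6')
E
```

```text
[523.04583058 111.06619267  73.        ] heel fix x 105.6255007431835 collar face ~100-105.6
```

```bash
python3 -c "
from rig import ctrl
print(ctrl.close_job())"
```

```text
the job is handed in; nothing more can be done
None
```

The clamp is open: I held the release button down and pushed the jaw back about 105 mm until it met the stop collar, then let go and moved the arm clear. In the last pictures the remote and everything else on the bench in view lie where they were. The job is handed in at about 11.5 s.

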